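# Chock a row of round test bars

### The job

Three round steel bars lie side by side on the plywood board, held at one end of the row by the board's stop strip but free to roll off at the other. Take the tall wooden wedge (not the thin shim) and set it flat on the board, its sloping face close up against the middle of the outermost bar and square to it, so that the row stays together against the stop. Leave the bars lying in their row and let go of the wedge.

Things in the scene. Friction and masses are not known exactly. Their poses are not given: they have to be found in the camera images.
- board: Fixed plywood board, 190 (x) x 110 (y) x 8 mm; origin at the centre of its underside. A stop strip standing 22 mm above its top runs along its -x edge (inner face at x = -85 mm). Three equal bars lie along its y, side by side from the stop towards +x; the +x end is open and points to the robot's right, give or take 17 degrees. A tall hardness tester stands on its left.
- bar_outer: Outermost bar, farthest from the stop strip: plain round steel, 30 mm diameter, 80 mm long, 0.44 kg, lying on its side, free to roll. Origin at its centre (15 mm above the board's top), y along its length; x and z turn as it rolls. Starts near board x = -9 mm, y = 0.
- bar_middle: Middle bar of the row, the same as the outermost and almost touching it; origin at its centre, y along its length. Starts near board x = -39 mm, y = 0. The third bar lies between it and the stop.
- chock: Loose light wooden wedge, 55 (x) x 40 (y) x 30 mm, 80 g, on the bench right of the board, toe roughly to the left. Origin: centre of underside. Slope (black rubber strip) from a 2 mm toe at x = +27.5 mm at 45 degrees to the flat top, x = -0.5 to -27.5. Pinch the upright sides (y) near x = -10. Slope touches the bar with the origin 36 mm from its axis. The shim nearby is 60x32x10 mm.
Not all that is in view belongs to the job. Several things have the shape of the chock; the one meant has the colours described above.

How it is judged:
At the end, for the whole second after the job is handed in: Chock at rest flat on the board, slope to the outer bar, its origin 30 to 47 mm from the bar's axis, within 20 mm of its middle, square within 12 degrees. Outer and middle bars at rest on the board, along y within 12 degrees and 22 mm, at most 16 mm farther from the stop than a tight row (x of bar_outer in the frame of chock between 0.03 and 0.047 m and y of bar_outer in the frame of chock between -0.02 and 0.02 m and angle between the y axis of chock and the y axis of bar_outer, either way round below 0.21 rad and angle between chock's own z axis and vertical below 0.1 rad and z of chock in the frame of board between 0.004 and 0.012 m and x of bar_outer in the frame of board between -0.016 and 0.006 m and y of bar_outer in the frame of board between -0.022 and 0.022 m and z of bar_outer in the frame of board between 0.018 and 0.028 m and angle between the y axis of each of bar_outer, bar_middle and the y axis of board, either way round below 0.21 rad and linear speed of each of bar_outer, bar_middle, chock below 0.02 m/s and x of bar_middle in the frame of board between -0.046 and -0.024 m and y of bar_middle in the frame of board between -0.022 and 0.022 m and z of bar_middle in the frame of board between 0.018 and 0.028 m); the robot touches nothing.
It also fails if it takes over 40 s, if anything falls off the work surface, if the arm or the gripper's body presses on something with over 40 N, if the wrist force passes 120 N, or if a joint passes its speed limit or range.

### The arm

A 6-joint arm with a two-finger parallel gripper is mounted at the origin on a cart in front of the work surface, level with it; the furniture and walls round the work are solid. World frame = base frame: x ahead of the robot, y to its left, z up, the work surface at z = 0. Lengths are in m, angles in rad, forces in N, time in s.
With the tool pointing down it reaches from about 0.225 to 0.875 m from the base axis. Payload 3.4 kg.
Tool frame: the origin (TCP) lies at the very end of the fingers, on their centre line; the grasp point (between the pads) lies 19 mm behind it; z points along the fingers, x is the direction in which the jaws open and shut, and the axes are right-handed (so a half turn about z gives the same grasp; the last joint's range is limited). The gripper opens to 85 mm and grips with 20 to 120 N. Pads are 22 mm wide; open, the fingers measure 114 mm over their backs; the gripper's body (76 mm by 85 mm) begins 54 mm behind the grasp point. The pads swing forward as they close: fully open they stand 13 mm farther back than shut.
Start: joints at [-1.398, 0.276, 1.505, -0, 1.361, -0.121], TCP at [0.167, -0.55, 0.231] pointing down, gripper open.
Joint ranges: [-2.89, 2.89], [-0.75, 2.08], [0.22, 2.7], [-1.18, 4.32], [0.11, 2.71], [-2.7, 2.7]. Speed limits (rad/s): [2.57, 2.57, 3.14, 3.14, 3.14, 3.14].

### API

Orientations are given as a unit quaternion [w, x, y, z].
In Python, from rig import manip gives the robot as it stands.
- The arm moves only by the tool send_rows, never from a script. Its argument "increments" is a list of rows, each a list of 5 numbers: the opening, from 0 (shut) to 1 (fully open), then the shift along the tool's x, y, z in m, then the turn about the tool's z in rad. A call has 1 to 8 rows; each row shifts and turns the commanded pose from where the row before left it, along the tool's axes as they then stand; what a row does not reach is not made up. A row lasts 1/8 s, in which the tool goes at most 62.5 mm and 10.7 degrees, less where a joint would pass 70% of its speed; a pose out of reach is approached as far as the arm can. A call is refused whole if a number of a shift passes 0.0625 or a number of a turn 0.188, either way. A call with a gripper value outside its range is refused whole. The fingers move at their own pace and stop on an object; "squeeze" is the grip in N (left out, the last holds). Time passes only in rows, so rows that do not move let the fingers close. It gives the time, the measured TCP pose, the force and the opening at its end, in the units of the state.
- manip.get_state(): the state, without advancing time (a new reading comes with each control period).
- manip.get_image(name): name is "scene" or "top" or "wrist"; returns the picture (480x640x3 uint8, red, green, blue); there is no depth.
- manip.calibration(name): a dict with "fx", "fy", "cx", "cy" (pixels), "camera_from_world" (4x4, takes a point from world to camera coordinates). Camera axes: x right, y up, looking along -z (the intrinsics and any distortion apply to the point x, -y, -z); pixel columns grow to the right and rows downward; lengths in m; the calibration is good to about 2 mm. The wrist camera is an equidistant fisheye: a pixel r from the principal point sees the ray r / f radians off the axis. A picture is of the moment at which its call begins: read the wrist's pose just before it. calibration takes no time and is no camera call; for the wrist camera it gives the pose at the moment of the call.
- manip.sign_off(): hands the job in, once; it reports no verdict.
The state is a dict: "clock": time; "qpos": joint angles; "qd": joint speeds; "effort": joint torques, N m; "position": TCP position; "ee_rot": TCP orientation; "contact_force": force on the tool from outside, world axes, zero at the start; "moment": the same for the moment, N m; "width": finger opening in m.
Only numpy, scipy, OpenCV 4.12 (cv2) and the standard library are available. Lean on these libraries where they do the work, as an engineer would, in place of code of your own. Each camera call takes 0.05 s, during which the arm holds its last target.

## Working session

There is one attempt and no reset: what is moved stays moved. The work goes in short steps, Python scripts to look and compute and a tool call to move; the robot and the scene stay as the last step left them, time stands still between calls to the robot, and variables do not carry over. Pictures are saved under pics/ and viewed, and the job is handed in when it is done.

Besides the shell and the picture viewer there is one more tool, called as name(argument=value, ...), one argument or row to a line, values as JSON. send_rows: Moves the arm, as the interface text tells. Its arguments: {"type":"object","properties":{"increments":{"type":"array","items":{"type":"array","items":{"type":"number"}}},"squeeze":{"type":"number"}},"required":["increments"]}

```bash
mkdir -p pics
python3 - <<'E'
from rig import manip
import cv2
print(manip.get_state())
for n in ("scene","top","wrist"):
    c=manip.calibration(n); print(n,c)
    cv2.imwrite(f"pics/{n}0.png",manip.get_image(n)[:,:,::-1])
E
```

```text
{'clock': 0.0, 'qpos': array([-1.39801177e+00,  2.76599346e-01,  1.50612902e+00,  2.23940878e-05,
        1.36066989e+00, -1.20994956e-01]), 'qd': array([ 5.02407338e-04, -2.12064905e-04,  2.76792812e-04, -3.66543223e-05,
       -1.82084984e-03, -2.78099282e-04]), 'effort': array([-1.00643727e-03, -4.16778052e+01, -2.45809704e+01, -3.03642601e-04,
        1.12004988e-02, -3.09653785e-06]), 'position': array([ 0.16642006, -0.54985282,  0.23043885]), 'ee_rot': array([-6.29573908e-04,  8.02983913e-01, -5.96000018e-01, -6.47152970e-04]), 'contact_force': array([-0.12020804, -0.02549836,  0.04770916]), 'moment': array([ 0.0096293 , -0.01006801,  0.03677917]), 'width': 0.08543501998530181}
scene {'fx': 610.153460393638, 'fy': 610.153460393638, 'cx': 314.72033798679627, 'cy': 237.32227580752834, 'camera_from_world': array([[ 0.51344266, -0.85803014,  0.01268531, -0.42510168],
       [ 0.76069447,  0.46193921,  0.45602203, -0.37688449],
       [-0.39714049, -0.22449152,  0.88987808, -0.85836031],
       [ 0.        ,  0.        ,  0.        ,  1.        ]])}
top {'fx': 438.2056028123899, 'fy': 438.2056028123899, 'cx': 331.013392422433, 'cy': 240.70973904336904, 'camera_from_world': array([[ 5.23569594e-03, -9.99400984e-01, -3.42090700e-02,
        -1.31530935e-01],
       [ 9.86750474e-01, -3.84146187e-04,  1.62244736e-01,
        -5.67737658e-01],
       [-1.62160690e-01, -3.46052802e-02,  9.86157384e-01,
        -7.97476062e-01],
       [ 0.00000000e+00,  0.00000000e+00,  0.00000000e+00,
         1.00000000e+00]])}
wrist {'fx': 371.64829954431775, 'fy': 371.64829954431775, 'cx': 320.7611083465634, 'cy': 243.65552709956492, 'camera_from_world': array([[ 0.28851033, -0.95747501, -0.00184299, -0.57437355],
       [ 0.91442933,  0.27610928, -0.2959437 ,  0.03757781],
       [ 0.28386756,  0.08369753,  0.95520361, -0.37994632],
       [ 0.        ,  0.        ,  0.        ,  1.        ]])}
```

View pics/scene0.png

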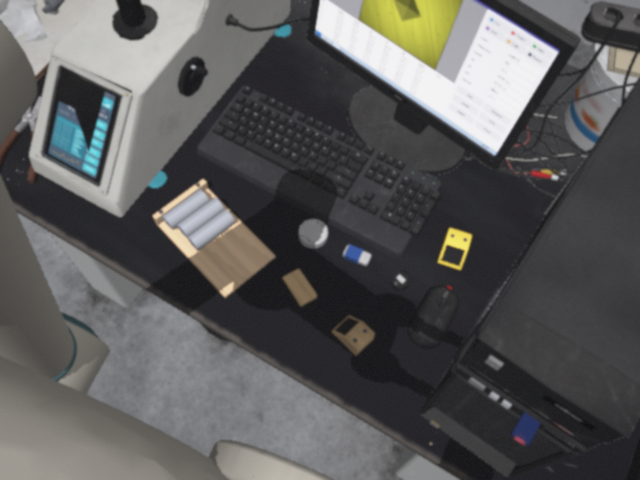

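View pics/top0.png

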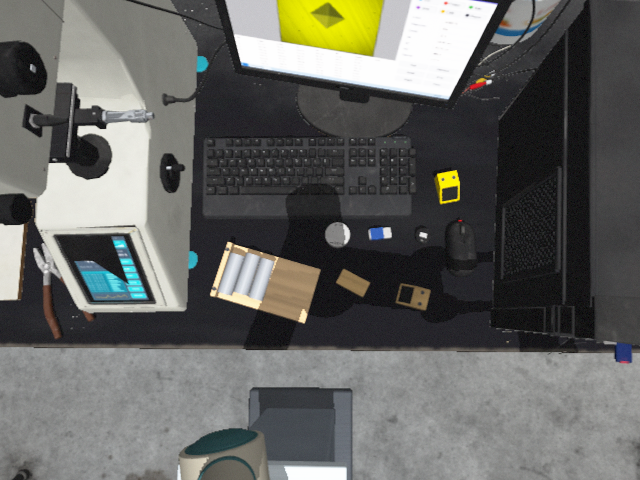

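View pics/wrist0.png

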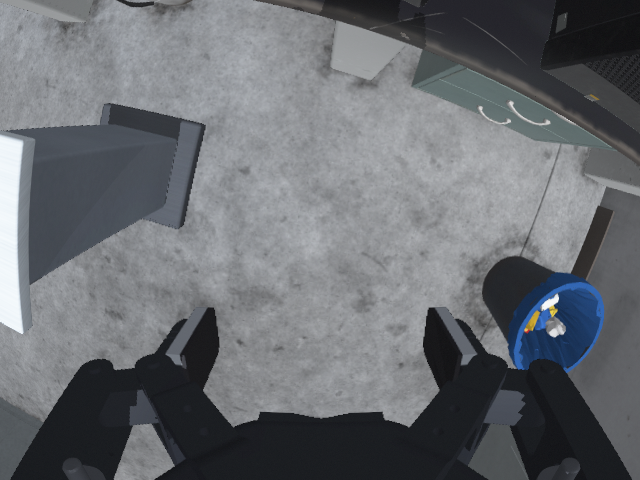

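Candidates for the chock in the top view: the wooden piece with the black patch at (413,297), the yellow one at (448,187) and the thin shim at (353,282). By the description (wood, black rubber slope) I choose (413,297), and I'll check it in a crop.

Run:
```python
import cv2,numpy as np
t=cv2.imread("pics/top0.png");s=cv2.imread("pics/scene0.png")
a=cv2.resize(t[225:335,200:440],(800,367),interpolation=cv2.INTER_CUBIC)
b=cv2.resize(s[300:370,310:390],(266,233),interpolation=cv2.INTER_CUBIC)
c=cv2.resize(s[170:300,140:290],(266,233),interpolation=cv2.INTER_CUBIC)
d=cv2.resize(t[160:230,420:500],(266,233),interpolation=cv2.INTER_CUBIC)
cv2.imwrite("pics/crop0.png",np.vstack([a,np.hstack([b,c,d,np.zeros((233,2,3),np.uint8)])]))
```

```text
(no output)
```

View pics/crop0.png

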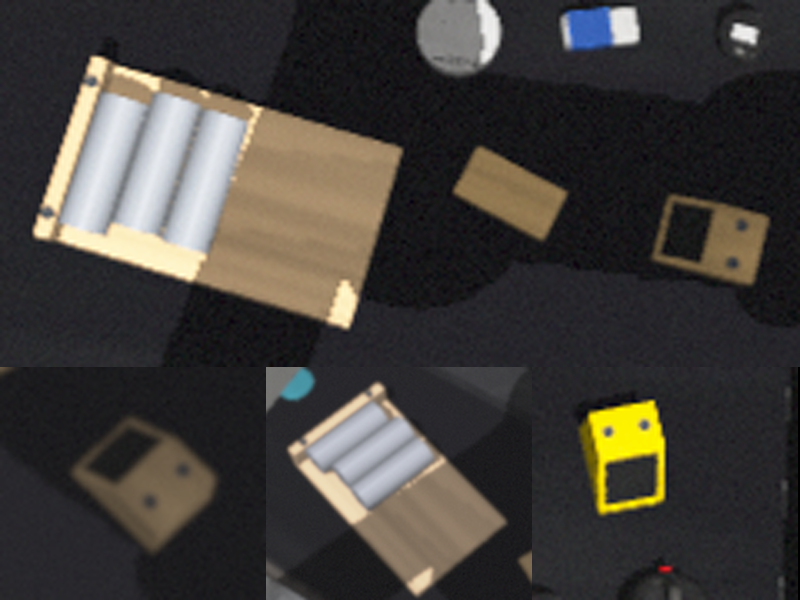

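```bash
cat > h.py <<'E'
import numpy as np,cv2
from rig import manip
def ray(n,px,c=None):
    c=c or manip.calibration(n);M=np.array(c["camera_from_world"]);R=M[:3,:3];o=-R.T@M[:3,3]
    u=(px[0]-c["cx"])/c["fx"];v=(px[1]-c["cy"])/c["fy"]
    if n=="wrist":
        r=np.hypot(u,v);k=np.sin(r)/max(r,1e-9);d=np.array([u*k,-v*k,-np.cos(r)])
    else: d=np.array([u,-v,-1.])
    d=R.T@d;return o,d/np.linalg.norm(d)
def onz(n,px,z,c=None):
    o,d=ray(n,px,c);return o+d*(z-o[2])/d[2]
def proj(n,P,c=None):
    c=c or manip.calibration(n);M=np.array(c["camera_from_world"]);p=M[:3,:3]@P+M[:3,3]
    x,y,z=p[0],-p[1],-p[2]
    if n=="wrist":
        r=np.hypot(x,y);k=np.arctan2(r,z)/max(r,1e-9)
    else:k=1/z
    return np.array([c["cx"]+c["fx"]*x*k,c["cy"]+c["fy"]*y*k])
E
python3 - <<'E'
from h import *
np.set_printoptions(precision=4,suppress=True)
cr=lambda x,y:(x/3.3333+200,y/3.3333+225)
print("campos",ray("top",(320,240))[0])
B={k:onz("top",cr(*p),z) for k,p,z in [("RT",(402,148),.008),("RB",(351,327),.008),("LT",(97,57),.03),("LB",(35,236),.03)]}
for k,v in B.items():print(k,v)
# chock top face corners (flat top) and toe
C={k:onz("top",cr(*p),z) for k,p,z in [("hl_t",(768,212),.03),("hl_b",(754,284),.03),("toe_t",(670,196),.002),("toe_b",(654,262),.002),("rt",(717,207),.03),("rb",(704,263),.03)]}
for k,v in C.items():print(k,v)
heel=(C["hl_t"]+C["hl_b"])/2;toe=(C["toe_t"]+C["toe_b"])/2
d=(toe-heel)[:2];print("len",np.hypot(*d),"yaw",np.degrees(np.arctan2(d[1],d[0])),"centre",(heel+toe)/2)
e=(C["hl_t"]-C["hl_b"])[:2];print("wid",np.hypot(*e),"y-axis dir",np.degrees(np.arctan2(e[1],e[0])))
e=(B["RT"]-B["RB"])[:2];print("board w",np.hypot(*e),np.degrees(np.arctan2(e[1],e[0])))
e=(B["LT"]-B["LB"])[:2];print("board w",np.hypot(*e),np.degrees(np.arctan2(e[1],e[0])))
e=((B["RT"]+B["RB"]-B["LT"]-B["LB"])/2)[:2];print("board l",np.hypot(*e),np.degrees(np.arctan2(e[1],e[0])), "centre",(sum(B.values())/4))
# bars ends outer
for p in [(247,113),(206,113+137-0),(210,110),(167,245)]: print(onz("top",cr(*p),.023))
E
```

```text
campos [ 0.4316 -0.1593  0.874 ]
RT [ 0.5163 -0.1085  0.008 ]
RB [ 0.4114 -0.0796  0.008 ]
LT [0.5677 0.071  0.03  ]
LB [0.4626 0.1027 0.03  ]
hl_t [ 0.4779 -0.3195  0.03  ]
hl_b [ 0.4372 -0.3103  0.03  ]
toe_t [ 0.4887 -0.2674  0.002 ]
toe_b [ 0.4499 -0.2573  0.002 ]
rt [ 0.4806 -0.2906  0.03  ]
rb [ 0.4489 -0.2824  0.03  ]
len 0.053845946568551364 yaw 77.41646912837498 centre [ 0.4634 -0.2886  0.016 ]
wid 0.04168333834509404 y-axis dir -12.684608477988101
board w 0.10883322822659912 -15.393355086815651
board w 0.10973621143057227 -16.7856994679275
board l 0.18806711584180835 -105.83285035518021 centre [ 0.4895 -0.0036  0.019 ]
[ 0.5354 -0.0177  0.023 ]
[0.4552 0.0041 0.023 ]
[0.5371 0.0043 0.023 ]
[0.458 0.027 0.023]
```

send_rows(
  increments=[
    [1,-0.035,-0.0105,0,0],
    [1,-0.04,-0.012,0,0],
    [1,-0.04,-0.012,0,0],
    [1,-0.04,-0.012,0,0],
    [1,-0.04,-0.012,0,0],
    [1,-0.04,-0.012,0,0],
    [1,0,0,0,-0.18],
    [1,0,0,0,-0.18],
  ],
)

```text
clock: 1.15
position: [0.1659, -0.3043, 0.2314]
ee_rot: [0.0, 0.898, -0.44, 0.0]
contact_force: [-0.5, -0.5, -0.3]
width: 0.0852
```

send_rows(
  increments=[
    [1,0,0,0,-0.18],
    [1,0,0,0,-0.18],
    [1,0,0,0,-0.18],
    [1,0,0,0,-0.15],
    [1,0,0,0,0],
  ],
)

```text
clock: 1.78
position: [0.1659, -0.3049, 0.2312]
ee_rot: [-0.0, 0.993, -0.114, -0.0]
contact_force: [-0.6, 0.1, 0.7]
width: 0.0853
```

send_rows(
  increments=[
    [1,0.048,-0.0112,0,0],
    [1,0.048,-0.0112,0.02,0],
    [1,0.048,-0.0112,0.02,0],
    [1,0.048,-0.0112,0.02,0],
    [1,0.048,-0.0112,0.02,0],
    [1,0.047,-0.011,0,0],
    [1,0,0,0,0],
    [1,0,0,0,0],
  ],
)

```text
clock: 2.78
position: [0.46, -0.304, 0.1508]
ee_rot: [-0.0, 0.994, -0.114, -0.001]
contact_force: [-0.5, 0.1, -0.1]
width: 0.0853
```

Run:
```python
from h import *
np.set_printoptions(precision=4,suppress=True)
s=manip.get_state();c=manip.calibration("wrist");im=manip.get_image("wrist")
import pickle;pickle.dump((s,c),open("w1.pkl","wb"))
print(s["position"],s["ee_rot"],"cam",ray("wrist",(320,240),c))
cv2.imwrite("pics/w1.png",im[:,:,::-1])
```

```text
[ 0.46   -0.304   0.1508] [-0.0003  0.9935 -0.1137 -0.0009] cam (array([ 0.4775, -0.2305,  0.2933]), array([-0.068 , -0.2786, -0.958 ]))
```

View pics/w1.png

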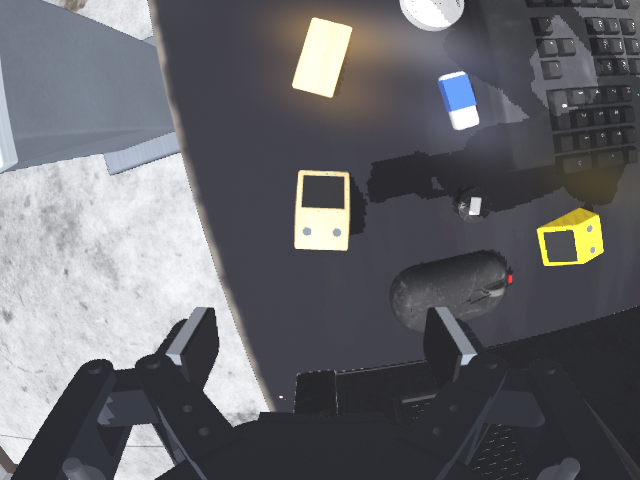

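Run:
```python
from h import *
import pickle
np.set_printoptions(precision=4,suppress=True)
s,c=pickle.load(open("w1.pkl","rb"));im=cv2.imread("pics/w1.png")
hsv=cv2.cvtColor(im,cv2.COLOR_BGR2HSV)
m=((hsv[...,0]>8)&(hsv[...,0]<28)&(hsv[...,2]>110)).astype(np.uint8);m[:150]=0;m[270:]=0;m[:,:270]=0;m[:,370:]=0
cs,_=cv2.findContours(m,cv2.RETR_EXTERNAL,cv2.CHAIN_APPROX_NONE);k=max(cs,key=cv2.contourArea)
q=cv2.approxPolyDP(cv2.convexHull(k),5,True)[:,0];print(q)
q=sorted(q.tolist(),key=lambda p:p[1]);t=sorted(q[:2]);b=sorted(q[-2:])
T=[onz("wrist",p,.002,c) for p in t];H=[onz("wrist",p,.03,c) for p in b];print(T,H)
toe=sum(T)/2;heel=sum(H)/2;d=(toe-heel)[:2]
print("len",np.hypot(*d),"yaw",np.degrees(np.arctan2(d[1],d[0])),"ctr",(toe+heel)/2)
for e in(T,H):
  w=(e[1]-e[0])[:2];print(np.hypot(*w),np.degrees(np.arctan2(w[1],w[0])))
```

```text
[[299 170]
 [348 172]
 [346 250]
 [295 248]]
[array([ 0.4538, -0.2557,  0.002 ]), array([ 0.4909, -0.2659,  0.002 ])] [array([ 0.4392, -0.3089,  0.03  ]), array([ 0.4759, -0.319 ,  0.03  ])]
len 0.055202982809437535 yaw 74.47601342755907 ctr [ 0.465  -0.2874  0.016 ]
0.03846419397757517 -15.424178397827655
0.03809423493456409 -15.463953543690796
```

The wooden chock has its black slope and toe at (323,190) and two screws at (322,232), close to straight between the jaws. Next I turn slightly, descend and grip.

send_rows(
  increments=[
    [1,0.001,-0.0068,0,0.038],
    [1,0,0,0.045,0],
    [1,0,0,0.045,0],
    [1,0,0,0.035,0],
    [1,0,0,0.015,0],
    [1,0,0,0.007,0],
    [1,0,0,0,0],
  ],
)

```text
clock: 3.7
position: [0.4634, -0.2985, 0.005]
ee_rot: [0.0, 0.991, -0.132, 0.001]
contact_force: [0.2, -1.6, 0.7]
width: 0.0853
```

send_rows(
  increments=[
    [0.3,0,0,0.002,0],
    [0.3,0,0,0,0],
    [0.3,0,0,0,0],
    [0.3,0,0,0,0],
    [0.3,0,0,0,0],
  ],
  squeeze=35,
)

```text
clock: 4.32
position: [0.4636, -0.2983, 0.003]
ee_rot: [0.0, 0.991, -0.132, 0.001]
contact_force: [-0.9, 0.9, 5.5]
width: 0.0395
```

Run:
```python
from h import *
s=manip.get_state();print(s["position"],s["ee_rot"],s["width"],s["contact_force"])
cv2.imwrite("pics/w2.png",manip.get_image("wrist")[:,:,::-1])
```

```text
[ 0.46360527 -0.2982789   0.00298757] [ 3.73749009e-04  9.91240129e-01 -1.32070342e-01  5.39923061e-04] 0.039491485063204254 [-0.85167549  0.92527915  5.48143615]
```

View pics/w2.png

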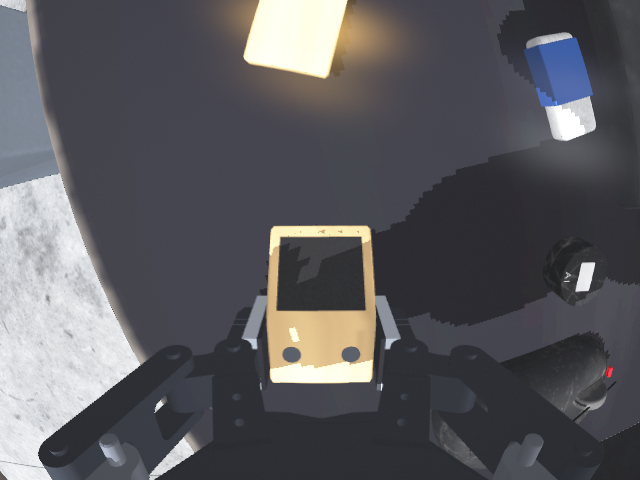

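send_rows(
  increments=[
    [0.3,0,0,-0.02,0],
    [0.3,0,0,-0.04,0],
    [0.3,0,0,-0.04,0],
    [0.3,-0.01,-0.04,0,0],
    [0.3,-0.011,-0.046,0,0],
    [0.3,-0.011,-0.046,0,0],
    [0.3,-0.011,-0.046,0,0],
    [0.3,0,0,0,0],
  ],
)

```text
clock: 5.38
position: [0.4671, -0.1118, 0.1019]
ee_rot: [-0.001, 0.991, -0.13, -0.001]
contact_force: [-0.3, -0.2, -1.4]
width: 0.0392
```

send_rows(
  increments=[
    [0.3,0,0,0,0],
  ],
)

```text
clock: 5.5
position: [0.4685, -0.1152, 0.1022]
ee_rot: [0.0, 0.991, -0.132, 0.0]
contact_force: [-0.1, -0.1, -1.2]
width: 0.0394
```

Run:
```python
from h import *
import pickle
s=manip.get_state();c=manip.calibration("wrist");im=manip.get_image("wrist")
print(s["position"],s["ee_rot"],s["width"],s["contact_force"])
pickle.dump((s,c),open("w3.pkl","wb"))
cv2.imwrite("pics/w3.png",im[:,:,::-1])
```

```text
[ 0.46847885 -0.11521778  0.10223743] [ 3.85034429e-04  9.91293384e-01 -1.31670965e-01  1.87398768e-04] 0.03939370889053065 [-0.11110776 -0.11063416 -1.15335757]
```

View pics/w3.png

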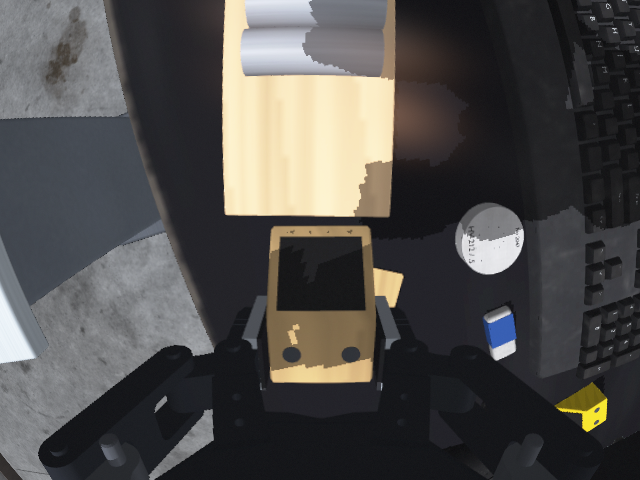

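```bash
cat > m.py <<'E'
from h import *
import pickle,sys
np.set_printoptions(precision=4,suppress=True)
s,c=pickle.load(open("w3.pkl","rb"));im=cv2.imread("pics/w3.png")
W=lambda p,z:onz("wrist",p,z,c)
A,B=W((225,215),.008),W((389.5,217),.008);w=(B-A)[:2];by=w/np.hypot(*w);bx=np.array([by[1],-by[0]])
print("board edge len",np.hypot(*w),"y dir",np.degrees(np.arctan2(by[1],by[0])))
corner=(A+B)[:2]/2;org=corner-.095*bx;print("board org",org)
# bar lower silhouette : gradient along columns
g=cv2.GaussianBlur(im,(3,3),0).astype(float)
sat=g.max(2)-g.min(2)
pts=[]
for x in range(252,378,6):
    col=sat[60:95,x];y=60+np.argmax(np.gradient(col));pts.append((x,y))
pts=np.array(pts,float);k=np.polyfit(pts[:,0],pts[:,1],2);print("edge rows",pts[:,1].astype(int),"")
P=[]
for x in np.linspace(255,375,9):
    o,d=ray("wrist",(x,np.polyval(k,x)),c);q=o+d*(.023-o[2])/d[2]
    tx=d[:2]@bx;th=np.arctan2(tx,-d[2]);P.append(q[:2]-bx*.015/np.cos(th))
P=np.array(P);l=np.polyfit((P-org)@by,(P-org)@bx,1);print("outer bar axis: board x at y=0",l[1],"tilt deg",np.degrees(l[0]))
# ends (at z~.023, near side of end face)
for p in((241,52),(386,55)):print("end board y",(W(p,.030)[:2]-org)@by)
tl,tr=W((270,227),s["position"][2]-.001),W((371,226.5),s["position"][2]-.001)
toe=(tl+tr)[:2]/2;e=(tr-tl)[:2];print("toe w",np.hypot(*e),np.degrees(np.arctan2(e[1],e[0])))
q=s["ee_rot"];psi=2*np.arctan2(q[2],q[1]);print("psi",np.degrees(psi))
ex=np.array([np.cos(psi),np.sin(psi)]);ey=np.array([np.sin(psi),-np.cos(psi)])
co=toe+ey*.0275;print("chock org - tcp along tool x,y",(co-s["position"][:2])@ex,(co-s["position"][:2])@ey)
print("toe along -ey",)
dz=.038
bar=org+l[1]*bx;tgt=bar+bx*.038;d=tgt-co
print("bar c",bar,"chock now in board",(co-org)@bx,(co-org)@by,"tool shift",d@ex,d@ey)
E
python3 m.py
```

```text
board edge len 0.109291584927212 y dir -16.035958260982955
board org [ 0.4917 -0.0011]
edge rows [76 75 75 75 75 75 75 74 74 75 75 75 75 75 75 75 75 75 75 76 76] 
outer bar axis: board x at y=0 -0.008907298295892452 tilt deg -0.2970986869788798
end board y -0.03806699675781817
end board y 0.044941095398223496
toe w 0.04051629768783066 -14.922875800403128
psi -15.132324752746158
chock org - tcp along tool x,y 0.00015231791603060506 -0.010634534755640227
toe along -ey
bar c [0.4942 0.0075] chock now in board 0.10548125859582061 0.00917138028562276 tool shift -0.007965536670216156 -0.07652369610713687
```

The board's open edge runs (225,215)-(389,217), the outer bar's lower edge is at row 75, and the chock sits square in the jaws. Since the toe goes under the bar, I lower about 14 mm short of the bar and then slide in.

send_rows(
  increments=[
    [0.3,-0.004,-0.032,0,0.015],
    [0.3,-0.004,-0.03,0,0],
    [0.3,0,0,0.035,0],
    [0.3,0,0,0.03,0],
    [0.3,0,0,0.015,0],
    [0.3,0,0,0.008,0],
    [0.3,0,0,0,0],
    [0.3,0,0,0,0],
  ],
)

```text
clock: 6.55
position: [0.478, -0.0536, 0.0149]
ee_rot: [0.0, 0.99, -0.14, 0.001]
contact_force: [0.3, 0.9, 0.1]
width: 0.039
```

Run:
```python
from h import *
import pickle
s=manip.get_state();c=manip.calibration("wrist");im=manip.get_image("wrist")
print(s["position"],s["ee_rot"],s["width"],s["contact_force"])
pickle.dump((s,c),open("w4.pkl","wb"))
cv2.imwrite("pics/w4.png",im[:,:,::-1])
```

```text
[ 0.47795511 -0.05360058  0.0148529 ] [ 1.44876397e-04  9.90173138e-01 -1.39844935e-01  7.28238140e-04] 0.03902891788771136 [0.29432529 0.85878444 0.1415893 ]
```

View pics/w4.png

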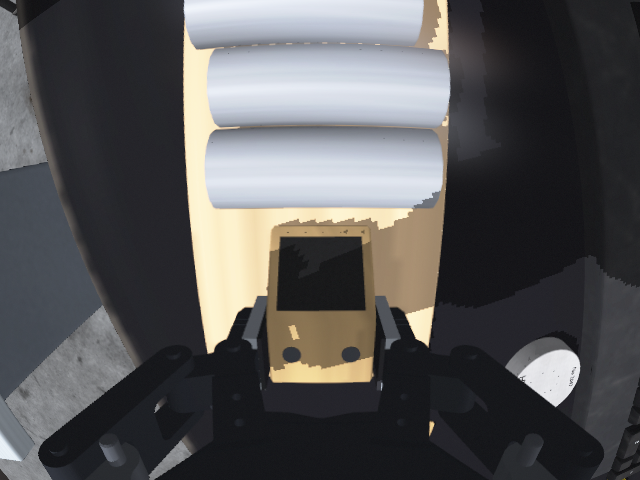

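send_rows(
  increments=[
    [0.3,0,0,0.0033,0],
    [0.3,0,0,0,0],
    [0.3,0,-0.004,0,0],
    [0.3,0,-0.004,0,0],
    [0.3,0,-0.003,0,0],
    [0.3,0,-0.002,0,0],
    [0.3,0,-0.001,0,0],
    [0.3,0,0,0,0],
  ],
)

```text
clock: 7.6
position: [0.4812, -0.0395, 0.011]
ee_rot: [0.0, 0.99, -0.14, 0.0]
contact_force: [-0.4, -0.1, -0.5]
width: 0.039
```

Run:
```python
from h import *
import pickle
s=manip.get_state();c=manip.calibration("wrist");im=manip.get_image("wrist")
print(s["position"],s["ee_rot"],s["width"],s["contact_force"])
pickle.dump((s,c),open("w5.pkl","wb"))
cv2.imwrite("pics/w5.png",im[:,:,::-1])
```

```text
[ 0.48118549 -0.03951897  0.01102358] [ 2.00607418e-05  9.90221394e-01 -1.39504784e-01  7.34539118e-05] 0.03903822561846819 [-0.36809668 -0.13996364 -0.52859479]
```

View pics/w5.png

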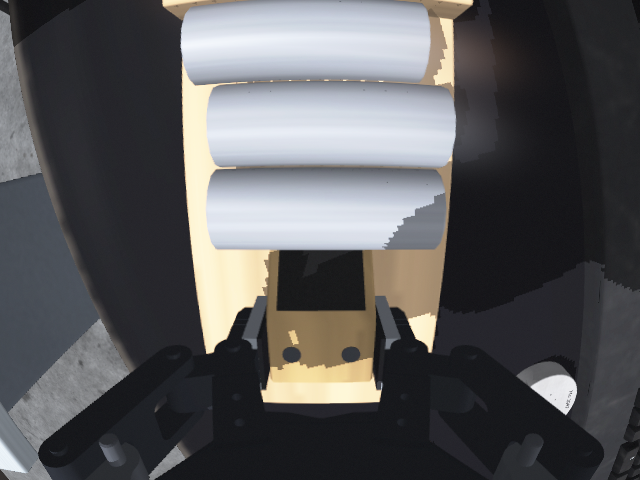

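send_rows(
  increments=[
    [0.3,0,0,0.0005,0],
    [0.3,0,-0.001,0,0],
    [0.3,0,0,0.0005,0],
    [0.3,0,0,0,0],
  ],
)

```text
clock: 8.15
position: [0.4815, -0.0392, 0.011]
ee_rot: [0.0, 0.99, -0.139, 0.0]
contact_force: [-2.9, -1.3, 9.5]
width: 0.0395
```

send_rows(
  increments=[
    [0.5,0,0,-0.0003,0],
    [0.55,0,0,0,0],
    [0.65,0,0,0,0],
    [0.75,0,0,0,0],
    [0.75,0,0,0,0],
  ],
  squeeze=20,
)

```text
clock: 8.78
position: [0.4813, -0.0386, 0.0102]
ee_rot: [0.0, 0.99, -0.14, -0.0]
contact_force: [0.7, 0.1, 0.0]
width: 0.064
```

Run:
```python
from h import *
import pickle
s=manip.get_state();c=manip.calibration("wrist");im=manip.get_image("wrist")
print(s["position"],s["ee_rot"],s["width"],s["contact_force"])
pickle.dump((s,c),open("w6.pkl","wb"))
cv2.imwrite("pics/w6.png",im[:,:,::-1])
```

```text
[ 0.4813438  -0.03859073  0.0101726 ] [ 2.96173694e-05  9.90219959e-01 -1.39514954e-01 -9.78338433e-05] 0.06396793897485059 [0.65249792 0.08227912 0.01873558]
```

View pics/w6.png

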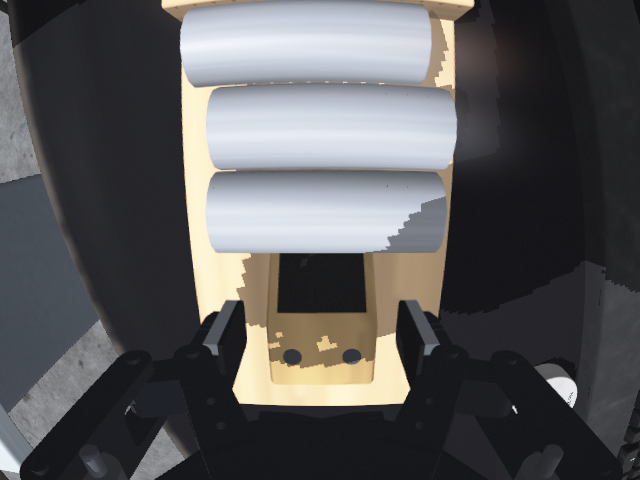

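Released cleanly: the fingers are clear on both sides, with the slope under the bar at row 252. I lift away and check.

send_rows(
  increments=[
    [0.75,0,0,-0.02,0],
    [0.75,0,0,-0.04,0],
    [0.75,0,0,-0.05,0],
    [0.75,0,0.02,-0.02,0],
    [0.75,0,0.03,0,0],
    [0.75,0,0,0,0],
    [0.75,0,0,0,0],
  ],
)

```text
clock: 9.7
position: [0.4674, -0.0862, 0.14]
ee_rot: [-0.0, 0.99, -0.14, -0.0]
contact_force: [0.1, 0.8, 0.9]
width: 0.0639
```

Run:
```python
from h import *
import pickle
s=manip.get_state();c=manip.calibration("wrist");im=manip.get_image("wrist")
print(s["position"],s["ee_rot"],s["width"],s["contact_force"])
pickle.dump((s,c),open("w7.pkl","wb"))
cv2.imwrite("pics/w7.png",im[:,:,::-1])
cv2.imwrite("pics/s7.png",cv2.resize(manip.get_image("scene")[150:310,130:330,::-1],(800,640))[:600])
```

```text
[ 0.46737904 -0.08621536  0.14002301] [-3.38417002e-04  9.90176845e-01 -1.39819953e-01 -2.87450609e-04] 0.06388384496242482 [0.1020544  0.76597975 0.85363884]
```

View pics/w7.png

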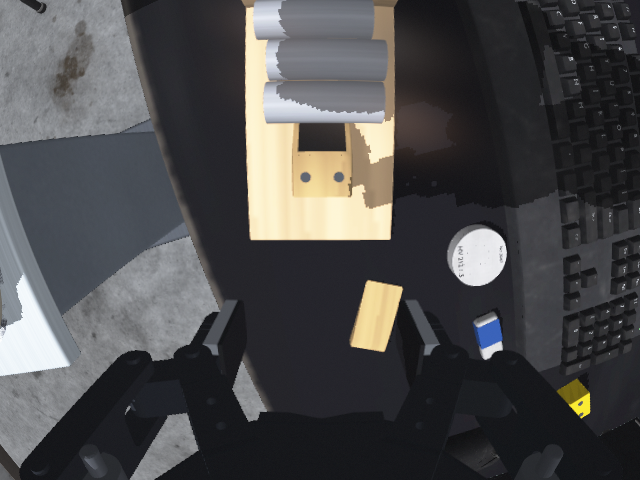

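View pics/s7.png

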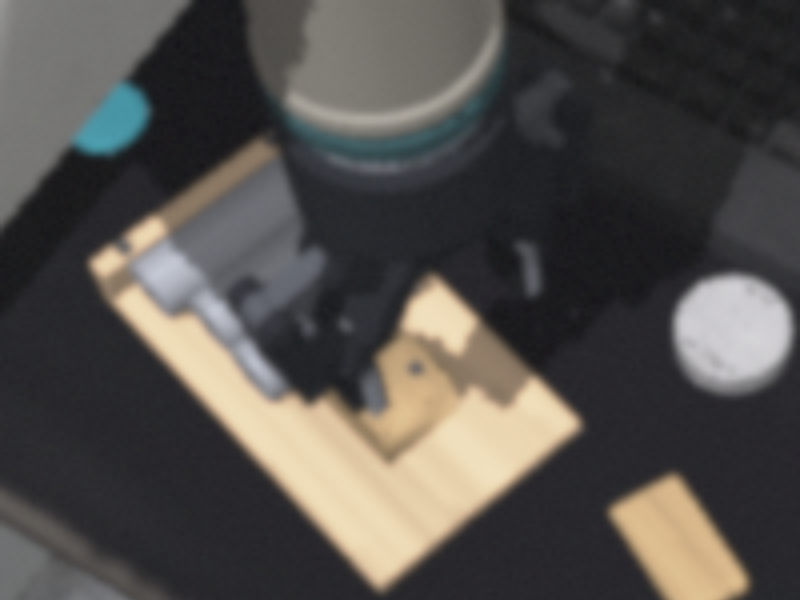

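Run:
```python
from h import *
import pickle
np.set_printoptions(precision=4,suppress=True)
s,c=pickle.load(open("w7.pkl","rb"))
W=lambda p,z:onz("wrist",p,z,c)[:2]
A,B=W((249.5,240),.008),W((391.5,240),.008);w=B-A;by=w/np.hypot(*w);bx=np.array([by[1],-by[0]]);org=(A+B)/2-.095*bx
print("board",np.hypot(*w),np.degrees(np.arctan2(*w[::-1])))
P=[]
for p in((266,122),(383,123)):
    o,d=ray("wrist",p,c);q=o+d*(.023-o[2])/d[2];P.append(q[:2]-bx*.015/np.cos(np.arctan2(d[:2]@bx,-d[2])))
P=np.array(P)-org;print("bar ends board x",P@bx,"y",P@by)
h=np.array([W((293,196),.038),W((352,196),.038)])-org;r=np.array([W((293,152),.038),W((352,152),.038)])-org
print("heel x",h@bx,"y",h@by,"ridge x",r@bx,"y",r@by,"chock org x",(h@bx).mean()-.0275,"gap",(h@bx).mean()-.0275-(P@bx).mean())
```

```text
board 0.11081822352435745 -16.14567907952192
bar ends board x [-0.0097 -0.0091] y [-0.0376  0.0433]
heel x [0.0554 0.0554] y [-0.0183  0.0211] ridge x [0.026 0.026] y [-0.0179  0.0206] chock org x 0.027903556270885612 gap 0.037294678179649786
```

```bash
python3 -c "
from rig import manip
print(manip.sign_off())"
```

```text
the job is handed in; nothing more can be done
None
```

I picked up the tall wooden wedge and set it down on the board just short of the bars. I then slid its toe in under the outer bar, seated it, let go and lifted the arm clear. The job was handed in at about 10 s of the 40 s allowed; hand-in reports no verdict.

The last wrist picture, taken after release, showed:

| Check | Measured | Allowed |
|---|---|---|
| Wedge origin to bar axis | about 37 mm | 30–47 mm |
| Wedge off the bar's middle | about 1.5 mm | 20 mm |
| Wedge square to the bar | within about 1° | 12° |
| Outer bar, board x | about −9.4 mm | −16 to +6 mm |

- **Bars:** the row looked undisturbed. I judged the middle bar by eye only, with no separate measurement.
- **Wedge flat on the board:** I inferred this from the contact force when it seated and from the picture, not from a tilt measurement.
- **Forces:** the largest wrist force I saw was about 10 N.
- **Disagreements:** none beyond 1–2 mm between views. The scene camera's view of the row was partly blocked by the gripper.

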